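# Uncap the rinsed bottles and hang them on the drying pegs

### The arm

A 6-joint arm with a two-finger parallel gripper is mounted at the origin on a cart in front of the work surface, level with it; the furniture and walls round the work are solid. World frame = base frame: x ahead of the robot, y to its left, z up, the work surface at z = 0. Lengths are in mm, angles in rad, forces in N, time in s.
With the tool pointing down it reaches from about 300 to 775 mm from the base axis. Payload 14.6 kg.
Tool frame: the origin (TCP) lies midway between the tips of the shut fingers; the grasp point (between the pads) lies 19 mm behind it; z points along the fingers, y is the line along which they close (so a half turn about z gives the same grasp; the last joint's range is limited). The gripper opens to 94 mm and grips with 3 to 60 N. Pads are 16 mm wide; open, the fingers measure 119 mm over their backs; the gripper's body (75 mm by 177 mm) begins 78 mm behind the grasp point.
Start: joints at [1.149, 0.3, 1.521, -0, 1.321, -0.067], TCP at [191.068, 515.735, 205.446] pointing down, gripper open.
Joint ranges: [-3.03, 3.03], [-0.79, 2.21], [0.23, 2.52], [-1.04, 4.18], [0, 3.07], [-2.55, 2.55]. Speed limits (rad/s): [2.22, 2.22, 2.57, 3.14, 3.14, 3.14].

### API

Orientations are given as [roll, pitch, yaw] about the fixed x, y, z axes, in that order (R = Rz(yaw) Ry(pitch) Rx(roll)).
In Python, from cell import manip gives the robot as it stands.
- The arm moves only by the shell command python3 -m creep 'ROWS' [OPENING] [FORCE]. ROWS is text: rows parted by semicolons, each of 6 numbers parted by spaces: the shift along the tool's x, y, z normalised to -1 to 1, where 1 is 4 cm, then the turn, a rotation vector about the tool's x, y, z normalised to -1 to 1, where 1 is pi rad. In form: dx dy dz ax ay az; .... A call has 1 to 20 rows; each row shifts and turns the commanded pose from where the row before left it, along the tool's axes as they then stand; what a row does not reach is not made up. A row lasts 1/8 s, in which the tool goes at most 62.5 mm and 10.7 degrees, less where a joint would pass 70% of its speed; a pose out of reach is approached as far as the arm can. A call with a number of a shift or a turn outside -1 to 1 is refused whole. A call with a gripper value outside its range is refused whole. OPENING is the closure, from 0 (fully open) to 1 (shut), set as the call begins (- or left out, the last holds). The fingers move at their own pace and stop on an object; FORCE is the grip in N (left out, the last holds). Time passes only in rows, so rows that do not move let the fingers close. It gives the time, the measured TCP pose, the force, the opening and the grip force at its end, in the units of the state.
- manip.read_state(): the state, without advancing time (a new reading comes with each control period).
- manip.camera(name): name is "scene" or "top"; returns a dict with "color" (480x640x3 uint8, red, green, blue), "range_z" (480x640 float32, mm along the optical axis (not along the pixel's ray), 0 where there is no reading), "camera_matrix" (3x3 intrinsics, pixels), "T" (4x4, takes a point from camera to world coordinates). Camera axes: x right, y down, z forward; pixel columns grow to the right and rows downward; lengths in mm; the calibration is good to about 2 mm. A picture is of the moment at which its call begins.
- manip.sign_off(): hands the job in; it is judged then, once.
The state is a dict: "clock": time; "joints": joint angles; "qd": joint speeds; "effort": joint torques, N m; "eef_pos": TCP position; "eef_rot": TCP orientation; "wrist_force": force on the tool from outside, world axes, zero at the start; "moment": the same for the moment, N m; "finger_gap": finger opening in mm; "finger_force": force on a finger pad.
Only numpy, scipy, OpenCV 4.12 (cv2) and the standard library are available. Lean on these libraries where they do the work, as an engineer would, in place of code of your own. Each camera call takes 0.05 s, during which the arm holds its last target. There are 200 camera calls.

### The job

The square bottles lying in the rocker's cradles have been rinsed and must drain. Pull the push-on caps off those that still wear one and put the caps in the shallow steel tray, and turn every one of these bottles upside down and lower it gently, neck over a free peg of the drying rack, until its rim sits on the peg's collar. Leave any bottle that already hangs there, and everything else on the bench, where it is.

Things in the scene. Friction and masses are not known exactly. Their poses are not given: they have to be found in the camera images.
- rocker: Fixed bench rocker, white with a light metal platform, 118 x 240 mm. Origin on the table under its middle; x axis points along the lying bottles from base to neck (necks to the robot's right), z up. Three open cradles at y = +80, 0 and -80 mm, a bottle in each, in any order. Bottles lie with their axis 85 mm above the table, on ribs at x = -34 and 34 mm, 10 mm above the platform.
- yoke (a point): Middle of the rocker's yoke, an upright 5 mm plate across its neck side (x = 52 mm, top 96 mm above the table) with open-topped 28 mm slots for the necks. A bottle's shoulder bears on the yoke, so the bottle stays while its cap is pulled off (along rocker +x); bottles lift straight up out of the cradles. A low fence (x = -50 mm, top 74 mm above the table) stands behind their bases.
- peg_0 (a point): Middle of the top of the collar (34 mm across, 20 mm above the table) of the drying rack's left far peg; its axes are the rack's. Each upright steel peg is 11 mm thick, round-ended, and stands 85.5 mm above its collar (tip 105.5 mm above the table).
- peg_1 (a point): The same for the right far peg (105 mm along -y from peg_0).
- peg_2 (a point): The same for the left near peg (105 mm along -x from peg_0).
- peg_3 (a point): The same for the right near peg.
- cap_tray: Loose shallow steel tray for the caps, 180 (x) x 110 (y) x 22 mm, 3 mm walls and floor. Origin under its middle, z up.
- bottle_1: Empty amber bottle with a square body, 133 mm long, 120 g. Origin on its axis; x axis points to the neck, y and z are square to the flat sides. Body 46 x 46 mm from x = -45 (base) to 40 mm, shoulder to 48 mm, round neck 24 mm thick (bore 17 mm) to the rim at x = 88 mm. It starts lying in a cradle, neck to the robot's right; grip it firmly (30 N). 
- mouth_1 (a point): Middle of the rim of bottle_1 (x = 88 mm in its frame). A 1.5 mm snap bead runs round the neck 18 mm below the rim.
- cap_1: Black square push-on cap of bottle_1, 38 x 38 mm, 34 mm long, 50 g (absent if that bottle is already open). Origin in its middle; x axis points to its closed end, along the bottle's axis while on. It starts over the neck, its middle at x = 75 mm of the bottle, held by sprung lugs behind the bead: a straight pull of about 9 N along the axis snaps it off; after 32 mm it is clear of the neck.
- bottle_2: Empty amber bottle with a square body, 133 mm long, 120 g. Origin on its axis; x axis points to the neck, y and z are square to the flat sides. Body 46 x 46 mm from x = -45 (base) to 40 mm, shoulder to 48 mm, round neck 24 mm thick (bore 17 mm) to the rim at x = 88 mm. It starts lying in a cradle, neck to the robot's right; grip it firmly (30 N). 
- mouth_2 (a point): Middle of the rim of bottle_2 (x = 88 mm in its frame). A 1.5 mm snap bead runs round the neck 18 mm below the rim.
- cap_2: Black square push-on cap of bottle_2, 38 x 38 mm, 34 mm long, 50 g (absent if that bottle is already open). Origin in its middle; x axis points to its closed end, along the bottle's axis while on. It starts over the neck, its middle at x = 75 mm of the bottle, held by sprung lugs behind the bead: a straight pull of about 9 N along the axis snaps it off; after 32 mm it is clear of the neck.
- bottle_3: Empty amber bottle with a square body, 133 mm long, 120 g. Origin on its axis; x axis points to the neck, y and z are square to the flat sides. Body 46 x 46 mm from x = -45 (base) to 40 mm, shoulder to 48 mm, round neck 24 mm thick (bore 17 mm) to the rim at x = 88 mm. It starts lying in a cradle, neck to the robot's right; grip it firmly (30 N). 
- mouth_3 (a point): Middle of the rim of bottle_3 (x = 88 mm in its frame). A 1.5 mm snap bead runs round the neck 18 mm below the rim.
- cap_3: Black square push-on cap of bottle_3, 38 x 38 mm, 34 mm long, 50 g (absent if that bottle is already open). Origin in its middle; x axis points to its closed end, along the bottle's axis while on. It starts over the neck, its middle at x = 75 mm of the bottle, held by sprung lugs behind the bead: a straight pull of about 9 N along the axis snaps it off; after 32 mm it is clear of the neck.
- dry_bottle_1: A bottle of the same kind hung up to dry earlier, upside down on peg_1 (this one or the other one is there, not both). Origin on the table under its peg, z up; its base is 153 mm above the table. Leave it there.
- dry_bottle_2: A bottle of the same kind hung up to dry earlier, upside down on peg_2 (this one or the other one is there, not both). Origin on the table under its peg, z up; its base is 153 mm above the table. Leave it there.
- ipa_dropper: Dropper bottle, 41 x 40 x 125 mm, standing behind the rack. Origin under its middle. Leave it alone.
- filter_box: Small black box, 50 x 50 x 21 mm, behind the rack. Origin under its middle. Leave it alone.
- tape_roll: Roll of tape lying flat, 69 mm across, 19 mm high, beyond the tray. Origin under its middle. Leave it alone.
- rack: Drying rack, a grey 200 x 200 mm drip tray fixed to the table with four upright steel pegs. Origin on the table under its middle, x away from the robot, y left, z up; pegs at x, y = +-52.5 mm in its frame. A large blue instrument, taller than the hung bottles, stands at the table's right edge.
Mind the look-alikes: they are no part of the job. Leave any purple look-alike of the cap_1 alone.

How it is judged:
By the outcome, as a careful person would: the job done as asked, in the order asked, and still so for the second after the job is handed in, with the robot touching nothing.
Of cap_1, cap_2, cap_3 only 2 to 3 are there at a start; the rules pass over those that are not, and their reading is None.
Of dry_bottle_1, dry_bottle_2 only 1 to 1 are there at a start; the rules pass over those that are not, and their reading is None.
At some moment in a run one of cap_tray may be knocked a few centimetres aside while the robot is not near it.
It also fails if it takes over 210 s, if anything falls off the work surface, if the arm or the gripper's body presses on something with over 40 N, if the wrist force passes 120 N, or if a joint passes its speed limit or range.

## Working session

There is one attempt and no reset: what is moved stays moved. The work goes in short steps, Python scripts to look and compute and a shell command to move; the robot and the scene stay as the last step left them, time stands still between calls to the robot, and variables do not carry over. Pictures are saved under pics/ and viewed, at most 14 in all, crops included, and the job is handed in when it is done.

```bash
ls; mkdir -p pics; python3 - <<'E'
from cell import manip
import cv2,numpy as np
s=manip.read_state();print({k:np.round(v,3) for k,v in s.items()})
for n in("scene","top"):
    c=manip.camera(n);cv2.imwrite(f"pics/{n}0.png",c["color"][...,::-1]);np.savez(f"{n}0.npz",**c)
    print(n,c["camera_matrix"],c["T"])
E
```

```text
pics
{'clock': np.float64(0.0), 'joints': array([ 1.149,  0.3  ,  1.522,  0.   ,  1.321, -0.067]), 'qd': array([-0.001,  0.001,  0.001, -0.001,  0.001, -0.   ]), 'effort': array([ 2.0000e-03, -5.3181e+01, -3.5275e+01,  7.1000e-02,  2.4000e-02,
       -0.0000e+00]), 'eef_pos': array([190.976, 515.507, 204.895]), 'eef_rot': array([-3.14 , -0.   ,  2.787]), 'wrist_force': array([-0.277,  0.336, -0.388]), 'moment': array([ 0.013, -0.001,  0.045]), 'finger_force': np.float64(0.0), 'finger_gap': np.float64(93.775)}
scene [[495.69251528   0.         315.00952955]
 [  0.         495.69251528 241.95059468]
 [  0.           0.           1.        ]] [[ 6.09426368e-01 -5.92781535e-01  5.26506936e-01 -5.79695572e-01]
 [-7.92820815e-01 -4.50703930e-01  4.10245198e-01 -5.19014658e+02]
 [-5.88703360e-03 -6.67439899e-01 -7.44640399e-01  9.56213499e+02]
 [ 0.00000000e+00  0.00000000e+00  0.00000000e+00  1.00000000e+00]]
top [[567.10563011   0.         325.329088  ]
 [  0.         567.10563011 227.45264203]
 [  0.           0.           1.        ]] [[ 2.94349047e-02 -9.79336863e-01  2.00082220e-01  3.97629214e+02]
 [-9.99565073e-01 -2.84780482e-02  7.65935250e-03 -1.08186423e+01]
 [-1.80313514e-03 -2.00220651e-01 -9.79749172e-01  1.16724798e+03]
 [ 0.00000000e+00  0.00000000e+00  0.00000000e+00  1.00000000e+00]]
```

View pics/scene0.png

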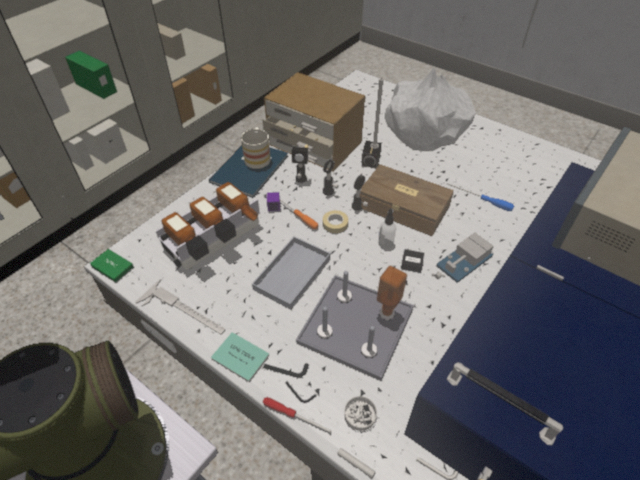

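View pics/top0.png

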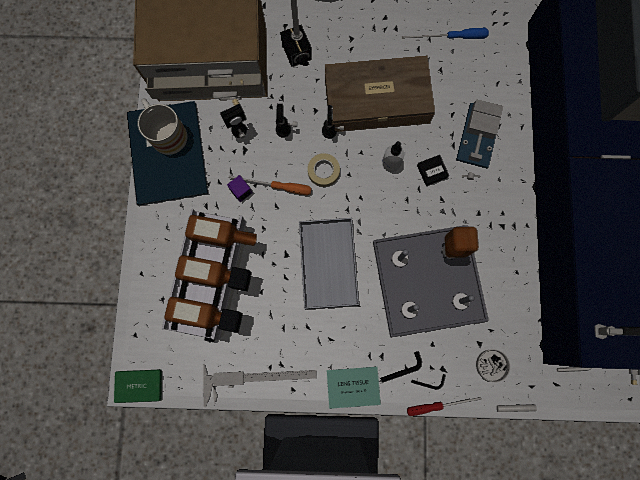

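The scene and top views show three bottles in the rocker. The far one (210,230) is open; the middle cap is at (240,279) and the near cap at (231,320), both black. The purple cube at (240,187) is the look-alike to leave alone. The tray is at (329,264). The hung bottle at (462,240) is on the right far peg (peg_1), and the free pegs are at (400,259), (409,310) and (462,300).

```bash
cat > h.py <<'E'
import numpy as np,cv2
from cell import manip
from scipy.spatial.transform import Rotation as Ro
def cloud(c):
    z=c["range_z"];K=c["camera_matrix"];v,u=np.mgrid[:480,:640]
    p=np.stack([(u-K[0,2])/K[0,0]*z,(v-K[1,2])/K[1,1]*z,z],-1)
    P=p@c["T"][:3,:3].T+c["T"][:3,3];P[z==0]=np.nan
    return P
def rect(P,m):
    q=P[m][:,:2].astype(np.float32);r=cv2.minAreaRect(q)
    return np.round(r[0],1),np.round(r[1],1),round(r[2],1),len(q)
def delta(pos,R=None):
    """total shift in tool axes (units of 4cm) and rotvec (units of pi) to target"""
    s=manip.read_state();R0=Ro.from_euler("xyz",s["eef_rot"])
    d=R0.inv().apply(np.array(pos)-s["eef_pos"])/40
    r=(R0.inv()*R).as_rotvec()/np.pi if R is not None else np.zeros(3)
    return np.round(d,3),np.round(r,4)
E
python3 - <<'E'
from h import *
for n in("top","scene"):
    c=np.load(n+"0.npz");P=cloud(c);C=c["color"].astype(int);Z=P[...,2];X=P[...,0];Y=P[...,1]
    R,G,B=C[...,0],C[...,1],C[...,2]
    print(n)
    rk=(X>250)&(X<620)&(Y>120)&(Y<360)
    m=(Z>90)&(Z<125)&rk
    k,l,st,_=cv2.connectedComponentsWithStats(m.astype(np.uint8))
    for i in range(1,k):
        if st[i,4]>60: print("rk",rect(P,l==i),np.round(np.nanmedian(P[l==i],0),1),st[i],C[l==i].mean(0).round())
    reg=(X>300)&(X<650)&(Y<0)&(Y>-400)
    for lo,hi,t in((12,28,"collar/tray"),(60,112,"peg"),(145,160,"dry")):
        m=(Z>lo)&(Z<hi)&(X>250)&(X<700)&(Y<150)&(Y>-330)
        k,l,st,_=cv2.connectedComponentsWithStats(m.astype(np.uint8),connectivity=8)
        for i in range(1,k):
            if st[i,4]>25: print(t,rect(P,l==i),"z%.1f"%np.nanmedian(Z[l==i]),st[i])
E
```

```text
top
rk (array([513.6, 209.8]), array([138.8, 222.7]), 80.5, 4789) [514.8 211.7 106.3] [ 164  221   93  119 4789] [77. 61. 49.]
collar/tray (array([559.8,  -9.7]), array([180.8, 110.1]), 5.6, 512) z21.8 [299 218  60  91 512]
collar/tray (array([ 530.9, -217.3]), array([199.7, 200.7]), 10.9, 1441) z15.2 [ 373  227  115  110 1441]
collar/tray (array([ 581.5, -246. ]), array([44.5, 35.2]), 38.8, 98) z15.0 [430 242  24  21  98]
collar/tray (array([ 571.6, -151.9]), array([50.2, 47.2]), 1.6, 253) z19.0 [386 247  24  25 253]
collar/tray (array([ 561.3, -214.2]), array([11. , 32.5]), 33.7, 30) z13.3 [420 259  15  10  30]
collar/tray (array([ 558.7, -248.1]), array([16.5, 21. ]), 82.7, 32) z13.5 [441 261   9  12  32]
collar/tray (array([ 535.5, -167.6]), array([22.2, 38.6]), 49.7, 61) z13.2 [395 271  21  16  61]
collar/tray (array([ 529.9, -234.1]), array([22.9, 50. ]), 53.5, 69) z13.3 [431 271  19  21  69]
collar/tray (array([ 532.6, -265.8]), array([25.8, 28.4]), 83.6, 54) z13.3 [447 273  14  15  54]
collar/tray (array([ 487.4, -275.5]), array([62.6, 66.3]), 25.2, 343) z17.0 [439 289  33  3
[... 2043 characters left out ...]
ay([ 296.5, -291.4]), array([ 4.2, 36.3]), 9.3, 27) z13.5 [310 420  18   9  27]
peg (array([591.6, 139.2]), array([20.7, 25.3]), 79.2, 102) z92.8 [246 208  13  13 102]
peg (array([512.1, 143. ]), array([13.8, 39.3]), 88.4, 213) z92.2 [221 222  16  21 213]
peg (array([ 571.9, -158. ]), array([10.9,  9.3]), 64.5, 70) z88.2 [343 271   6  16  70]
peg (array([ 580.4, -270.8]), array([28.4, 57.6]), 43.1, 263) z93.3 [377 289  28  20 263]
peg (array([ 468.9, -178. ]), array([11.2,  8.7]), 39.3, 77) z89.5 [323 306   5  16  77]
peg (array([ 487.7, -281.1]), array([9.6, 8.8]), 85.5, 79) z89.3 [369 326   7  16  79]
dry (array([ 590.3, -260.5]), array([47. , 46.6]), 5.1, 423) z153.7 [380 265  28  25 423]
```

```bash
python3 - <<'E'
import cv2
a=cv2.imread("pics/top0.png")
cv2.imwrite("pics/crop1.png",cv2.resize(a[170:350,150:500],None,fx=2.28,fy=2.28,interpolation=cv2.INTER_CUBIC))
E
```

```text
(no output)
```

View pics/crop1.png

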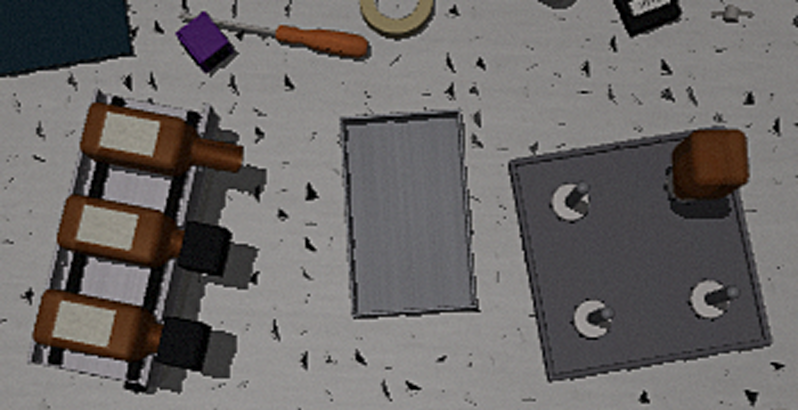

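The enlarged crop confirms black caps on the middle and near bottles and an open neck on the far one. The purple cube is separate, and the hung bottle is on the far-right peg.

```bash
python3 - <<'E'
from h import *
for n in("top","scene"):
    c=np.load(n+"0.npz");P=cloud(c);C=c["color"].astype(int);Z=P[...,2]
    for lo,hi in ((100,120),):
        mx=C.max(-1);black=(mx<60)
        for t,mm in (("body",(C[...,0]>C[...,2]*1.0+8)&(Z>103)),("cap",black&(Z>98))):
            m=(mm&(Z<125)&(P[...,0]>250)&(P[...,0]<640)&(P[...,1]>110)&(P[...,1]<360)).astype(np.uint8)
            m=cv2.morphologyEx(m,cv2.MORPH_OPEN,np.ones((2,2)))
            k,l,st,_=cv2.connectedComponentsWithStats(m)
            for i in range(1,k):
                if st[i,4]>40: print(n,t,rect(P,l==i),"z%.1f"%np.nanmedian(Z[l==i]),st[i][:2])
E
```

```text
top body (array([nan, nan]), array([0., 0.]), 0.0, 944) z108.0 [186 216]
top body (array([516.5, 231.7]), array([86. , 41.2]), 69.0, 996) z107.9 [176 256]
top body (array([435.2, 247.4]), array([87.3, 49.7]), 65.1, 1044) z108.0 [166 298]
top cap (array([594.9, 179.7]), array([17. , 44.4]), 66.2, 102) z100.8 [222 224]
top cap (array([515.5, 190. ]), array([13.8, 39.8]), 74.7, 112) z100.7 [216 266]
top cap (array([512.4, 156.6]), array([33.1, 37.6]), 81.5, 378) z103.3 [229 268]
top cap (array([438.1, 203.5]), array([14.1, 42.3]), 75.4, 123) z101.7 [207 306]
top cap (array([432.7, 172.6]), array([38.4, 40.2]), 79.3, 382) z103.6 [219 310]
scene body (array([nan, nan]), array([0., 0.]), 0.0, 402) z109.0 [218 183]
scene body (array([nan, nan]), array([0., 0.]), 0.0, 457) z108.7 [191 197]
scene body (array([455.9, 235.2]), array([87.7, 60.6]), 77.3, 499) z108.7 [163 213]
scene cap (array([512.2, 151. ]), array([28.1, 36.6]), 80.5, 153) z103.9 [216 222]
scene cap (array([432.5, 164.7]), array([29.3, 34.9]), 77.3, 161) z104.3 [188 238]
```

```bash
python3 -m creep '0 0 -1 0 0 0;0 0 0 0 0 0' 0.38 20; python3 -c "
from h import *
s=manip.read_state();print(s['joints'],s['eef_pos'],s['eef_rot'],s['finger_gap'])"
```

```text
clock: 0.35
eef_pos: [191.4, 516.5, 247.8]
eef_rot: [3.138, 0.0, 2.787]
wrist_force: [-0.4, 0.7, -0.7]
finger_gap: 77.5
finger_force: 0.0
[ 1.14939969e+00  2.70135754e-01  1.46038760e+00  1.46657594e-05
  1.40699973e+00 -6.65663957e-02] [191.40523993 516.49514097 247.82981848] [3.13753113e+00 2.56248820e-04 2.78675953e+00] 77.50152608190962
```

```bash
python3 - <<'E'
from h import *
from scipy.optimize import minimize
for n in("top","scene"):
    c=np.load(n+"0.npz");P=cloud(c);C=c["color"].astype(int);Z=P[...,2]
    ok=np.isfinite(Z)&(P[...,0]>250)&(P[...,0]<640)&(P[...,1]>110)&(P[...,1]<360)
    b=P[ok&(Z>105)&(Z<113)&(C.max(-1)>60)][:,:2]
    k=P[ok&(Z>102)&(Z<107)&(C.max(-1)<=60)][:,:2]
    def cost(p,full=False):
        th=p[2];R=np.array([[np.cos(th),np.sin(th)],[-np.sin(th),np.cos(th)]])
        q=(b-p[:2])@R.T; w=(k-p[:2])@R.T
        out=lambda q,x0,h,wd,ys:np.min([np.maximum(abs(q[:,0]-x0)-h,0)**2+np.maximum(abs(q[:,1]-y)-wd,0)**2 for y in ys],0)
        e=np.minimum(out(q,-2.5,41,21.5,(80,0,-80)),60).mean()+np.minimum(out(w,75,17,19,(0,-80)),60).mean()
        # symmetric: centring term
        return e+1e-4*np.mean(np.min([(q[:,1]-y)**2 for y in(80,0,-80)],0))+1e-4*np.mean((q[:,0]+2.5)**2)
    r=min((minimize(cost,[514,225,np.radians(a)],method="Nelder-Mead",options=dict(xatol=.01,fatol=1e-6,maxiter=4000)) for a in(-98,-101,-104)),key=lambda r:r.fun)
    print(n,r.x[:2].round(1),np.degrees(r.x[2]).round(2),r.fun,len(b),len(k))
E
```

```text
top [525.6 232.1] -99.23 26.145530301565277 2520 987
scene [525.3 227. ] -99.46 1.5304653770516639 1289 245
```

```bash
cat >> h.py <<'E'
TH=np.radians(-99.5)
XR=np.array([np.cos(TH),np.sin(TH),0]);YR=np.array([-XR[1],XR[0],0])
def down(yaw): return Ro.from_matrix(np.array([[np.cos(yaw),np.sin(yaw),0],[np.sin(yaw),-np.cos(yaw),0],[0,0,-1]]))
GR=down(TH+np.pi)
E
python3 -c "
from h import *
d,r=delta([513,155.5,170],GR);print(d,r)
R0=Ro.from_euler('xyz',manip.read_state()['eef_rot']);print((R0*Ro.from_rotvec(r*np.pi)).inv().apply(R0.apply(d)))"
```

```text
[-10.674  -5.677   1.925] [ 0.0011 -0.0008  0.4398]
[-7.57506657  9.41831772  1.94470766]
```

```bash
python3 -m creep '0 0 0 0 0 .055;0 0 0 0 0 .055;0 0 0 0 0 .055;0 0 0 0 0 .055;0 0 0 0 0 .055;0 0 0 0 0 .055;0 0 0 0 0 .055;0 0 0 0 0 .055'; python3 -m creep '-.69 .856 .17 0 0 0;-.69 .856 .17 0 0 0;-.69 .856 .17 0 0 0;-.69 .856 .17 0 0 0;-.69 .856 .17 0 0 0;-.69 .856 .17 0 0 0;-.69 .856 .17 0 0 0;-.69 .856 .17 0 0 0;-.69 .856 .17 0 0 0;-.69 .856 .17 0 0 0;-.69 .856 .17 0 0 0;0 0 0 0 0 0;0 0 0 0 0 0' 0.38
python3 -c "
from h import *
s=manip.read_state();print(s['joints'],s['eef_pos'],s['eef_rot'])
d,r=delta([513,155.5,70],GR);print(d,r)"
```

```text
clock: 1.35
eef_pos: [190.9, 515.5, 244.4]
eef_rot: [-3.141, 0.001, 1.399]
wrist_force: [0.5, -0.2, -0.3]
finger_gap: 58.0
finger_force: 0.0
clock: 2.98
eef_pos: [511.7, 154.2, 170.0]
eef_rot: [-3.14, 0.0, 1.404]
wrist_force: [0.8, 0.3, 0.4]
finger_gap: 58.0
finger_force: 0.0
[2.24022611e-01 2.97781911e-01 1.60878781e+00 1.44897886e-04
 1.23615866e+00 3.90484494e-01] [511.72381732 154.17074194 170.0289925 ] [-3.14049034e+00  3.05794096e-04  1.40428695e+00]
[0.039 0.029 2.501] [-0.0004  0.0001 -0.0002]
```

```bash
python3 -m creep '.04 .03 .5 0 0 0;0 0 .5 0 0 0;0 0 .5 0 0 0;0 0 .5 0 0 0;0 0 .3 0 0 0;0 0 .2 0 0 0;0 0 0 0 0 0;0 0 0 0 0 0' ; python3 - <<'E'
from h import *
for n in("scene","top"):
    c=manip.camera(n);cv2.imwrite(f"pics/{n}1.png",c["color"][...,::-1])
a=cv2.imread("pics/scene1.png")[150:290,130:320];b=cv2.imread("pics/top1.png")[190:350,150:300]
cv2.imwrite("pics/c2.png",np.hstack([cv2.resize(a,(400,295)),cv2.resize(b,(277,295))]))
E
```

```text
clock: 3.98
eef_pos: [514.0, 155.5, 71.2]
eef_rot: [3.141, -0.0, 1.405]
wrist_force: [0.8, 1.0, -0.4]
finger_gap: 58.2
finger_force: 0.0
```

View pics/c2.png

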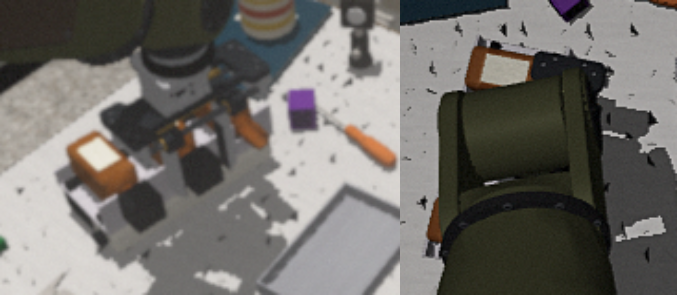

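The scene crop shows the fingers straddling the middle cap (205,175 in the crop). I'll close on it and pull along the rocker's +x.

```bash
python3 -m creep '0 0 0 0 0 0;0 0 0 0 0 0;0 0 0 0 0 0;0 0 0 0 0 0' 0.8 30; python3 -m creep '-.1 0 0 0 0 0;-.1 0 0 0 0 0;-.1 0 0 0 0 0;-.1 0 0 0 0 0;-.1 0 0 0 0 0;-.1 0 0 0 0 0;-.1 0 0 0 0 0;-.1 0 0 0 0 0;-.1 0 0 0 0 0;-.1 0 0 0 0 0;-.1 0 0 0 0 0;0 0 0 0 0 0' 
```

```text
clock: 4.58
eef_pos: [513.7, 155.3, 70.7]
eef_rot: [3.142, 0.0, 1.405]
wrist_force: [-0.5, -0.5, 0.3]
finger_gap: 38.0
finger_force: 30.0
clock: 6.08
eef_pos: [506.4, 111.7, 70.7]
eef_rot: [-3.142, 0.0, 1.404]
wrist_force: [-0.1, 0.3, -0.0]
finger_gap: 37.7
finger_force: 30.0
```

```bash
python3 -m creep '0 0 -.6 0 0 0;0 0 -.6 0 0 0;0 0 -.6 0 0 0;0 0 -.6 0 0 0;0 0 -.6 0 0 -.042;0 0 -.3 0 0 -.042;0 0 0 0 0 0' ; cat >> h.py <<'E'
def tray(n="scene"):
    c=manip.camera(n);P=cloud(c);Z=P[...,2];C=c["color"].astype(int)
    m=(Z>14)&(Z<27)&(P[...,0]>430)&(P[...,0]<700)&(P[...,1]<120)&(P[...,1]>-115)
    k,l,st,_=cv2.connectedComponentsWithStats(m.astype(np.uint8))
    i=1+np.argmax(st[1:,4]);return rect(P,l==i),c
E
python3 - <<'E'
from h import *
for n in("scene","top"):
    r,c=tray(n);print(n,r);cv2.imwrite(f"pics/{n}3.png",c["color"][...,::-1])
t=[560,-10.7];a=np.radians(5.6);p=np.array([t[0]+38*np.cos(a),t[1]+38*np.sin(a)])
print(p,delta([*p,140],down(np.pi/2+a)))
E
```

```text
clock: 6.95
eef_pos: [506.7, 112.1, 203.3]
eef_rot: [3.14, -0.0, 1.668]
wrist_force: [-0.1, 0.1, -0.4]
finger_gap: 37.8
finger_force: 30.0
scene (array([560.1, -11.9]), array([184.1, 112. ]), 5.4, 572)
top (array([559.7,  -9.7]), array([180.8, 110.1]), 5.5, 458)
[597.8186412   -6.99184981] (array([-3.177,  2.   ,  1.55 ]), array([-0.0002,  0.    , -0.001 ]))
```

View pics/scene3.png

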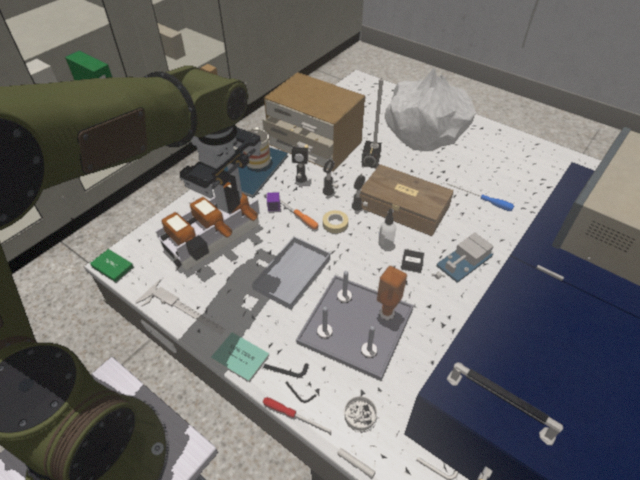

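The cap is in the gripper (about 235,185) and the middle bottle is still in its cradle. The tray hasn't moved.

```bash
python3 -m creep '-.64 .4 .31 0 0 0;-.64 .4 .31 0 0 0;-.64 .4 .31 0 0 0;-.64 .4 .31 0 0 0;-.62 .4 .31 0 0 0;0 0 0 0 0 0;0 0 .6 0 0 0;0 0 .6 0 0 0;0 0 .6 0 0 0;0 0 .6 0 0 0;0 0 .4 0 0 0;0 0 .25 0 0 0;0 0 .1 0 0 0;0 0 0 0 0 0;0 0 0 0 0 0'
```

```text
clock: 8.93
eef_pos: [598.7, -6.9, 15.3]
eef_rot: [3.141, 0.0, 1.668]
wrist_force: [0.3, 0.1, -0.9]
finger_gap: 37.7
finger_force: 30.0
```

Next I lower the last few millimetres, release, lift, and head for the near cap.

```bash
python3 -m creep '0 0 .08 0 0 0;0 0 .08 0 0 0;0 0 .02 0 0 0;0 0 0 0 0 0;0 0 0 0 0 0';python3 -m creep '0 0 0 0 0 0;0 0 0 0 0 0;0 0 0 0 0 0;0 0 -.3 0 0 0;0 0 -.6 0 0 0;0 0 -.8 0 0 0;0 0 -.8 0 0 0;0 0 -.8 0 0 0;0 0 -.8 0 0 .042;0 0 0 0 0 .042;0 0 0 0 0 0' .38 30
python3 -c "
from h import *
print(delta([434.5,169,150],GR)); print(tray('scene')[0])"
```

```text
clock: 9.55
eef_pos: [598.5, -6.9, 8.3]
eef_rot: [3.141, 0.0, 1.668]
wrist_force: [-4.7, 0.7, 11.6]
finger_gap: 37.6
finger_force: 30.0
clock: 10.92
eef_pos: [598.4, -6.9, 172.3]
eef_rot: [3.141, -0.0, 1.405]
wrist_force: [-0.3, -0.2, -0.5]
finger_gap: 58.5
finger_force: 0.0
(array([ 3.661, -4.767,  0.553]), array([ 0.0003, -0.    ,  0.0001]))
(array([560.7, -11.1]), array([184.2, 113.1]), 5.2, 574)
```

```bash
python3 -m creep '.61 -.795 .05 0 0 0;.61 -.795 .05 0 0 0;.61 -.795 .05 0 0 0;.61 -.795 .05 0 0 0;.61 -.795 .05 0 0 0;.61 -.795 .05 0 0 0;0 0 .25 0 0 0;0 0 .5 0 0 0;0 0 .5 0 0 0;0 0 .5 0 0 0;0 0 .33 0 0 0;0 0 .2 0 0 0;0 0 0 0 0 0;0 0 0 0 0 0'; python3 -m creep '0 0 0 0 0 0;0 0 0 0 0 0;0 0 0 0 0 0;0 0 0 0 0 0' 0.8 30
```

```text
clock: 12.72
eef_pos: [434.8, 169.2, 68.7]
eef_rot: [3.141, -0.0, 1.405]
wrist_force: [-0.2, 0.5, -0.7]
finger_gap: 58.3
finger_force: 0.0
clock: 13.22
eef_pos: [434.6, 169.1, 68.4]
eef_rot: [3.141, -0.0, 1.405]
wrist_force: [0.1, -1.2, 1.4]
finger_gap: 37.3
finger_force: 30.0
```

```bash
python3 -m creep '-.1 0 0 0 0 0;-.1 0 0 0 0 0;-.1 0 0 0 0 0;-.1 0 0 0 0 0;-.1 0 0 0 0 0;-.1 0 0 0 0 0;-.1 0 0 0 0 0;-.1 0 0 0 0 0;-.1 0 0 0 0 0;-.1 0 0 0 0 0;-.1 0 0 0 0 0;0 0 0 0 0 0;0 0 -.6 0 0 0;0 0 -.6 0 0 0;0 0 -.6 0 0 0;0 0 -.6 0 0 -.042;0 0 0 0 0 -.042;0 0 0 0 0 0'
python3 - <<'E'
from h import *
r,c=tray();print(r)
t=[560.3,-10.7];a=np.radians(5.5);p=np.array([t[0]-38*np.cos(a),t[1]-38*np.sin(a)])
print(p,delta([*p,60],down(np.pi/2+a)))
E
```

```text
clock: 15.48
eef_pos: [427.2, 125.8, 164.3]
eef_rot: [3.141, -0.0, 1.668]
wrist_force: [-0.3, 0.3, 0.1]
finger_gap: 37.8
finger_force: 30.0
(array([547.1,   5.9]), array([183.4, 113.2]), 5.5, 575)
[522.47494446 -14.3421386 ] (array([-3.713,  2.043,  2.602]), array([-0.0001,  0.    , -0.0004]))
```

The tray has been knocked by about (-13, +17) mm. I'll check both cameras and find the first cap.

```bash
python3 - <<'E'
from h import *
for n in("scene","top"):
    r,c=tray(n);print(n,r);P=cloud(c);Z=P[...,2]
    m=(Z>34)&(Z<46)&(P[...,0]>430)&(P[...,0]<680)&(abs(P[...,1])<90)
    k,l,st,_=cv2.connectedComponentsWithStats(m.astype(np.uint8))
    for i in range(1,k):
        if st[i,4]>30: print(rect(P,l==i))
t=[547,6.7];a=np.radians(5.5);p=np.array([t[0]-40*np.cos(a),t[1]-40*np.sin(a)])
print(p,delta([*p,60],down(np.pi/2+a)))
E
```

```text
scene (array([548. ,   6.2]), array([184.1, 113.2]), 5.5, 585)
(array([584.4,  10.2]), array([42.8, 36.1]), 6.7, 201)
top (array([546.9,   8.2]), array([180.9, 109.9]), 5.5, 400)
(array([584.7,  13.8]), array([38.7, 33.8]), 5.6, 314)
[507.18415207   2.8661699 ] (array([-3.248,  1.704,  2.598]), array([-0.0002,  0.    , -0.0003]))
```

```bash
python3 -m creep '-.65 .34 .1 0 0 0;-.65 .34 .1 0 0 0;-.65 .34 .1 0 0 0;-.65 .34 .1 0 0 0;-.65 .34 .1 0 0 0;0 0 .5 0 0 0;0 0 .5 0 0 0;0 0 .5 0 0 0;0 0 .5 0 0 0;0 0 .5 0 0 0;0 0 .5 0 0 0;0 0 .25 0 0 0;0 0 .1 0 0 0;0 0 0 0 0 0;0 0 0 0 0 0'
```

```text
clock: 17.5
eef_pos: [507.9, 3.0, 10.8]
eef_rot: [3.141, 0.0, 1.668]
wrist_force: [0.1, 0.2, -0.7]
finger_gap: 37.4
finger_force: 30.0
```

```bash
python3 -m creep '0 0 .05 0 0 0;0 0 .05 0 0 0;0 0 0 0 0 0;0 0 0 0 0 0'
```

```text
clock: 18.0
eef_pos: [507.5, 3.0, 6.2]
eef_rot: [-3.141, -0.0, 1.668]
wrist_force: [-0.3, 0.1, 0.3]
finger_gap: 38.1
finger_force: 30.0
```

```bash
python3 -m creep '0 0 .02 0 0 0;0 0 0 0 0 0';python3 -m creep '0 0 0 0 0 0;0 0 0 0 0 0;0 0 0 0 0 0;0 0 -.3 0 0 0;0 0 -.6 0 0 0;0 0 -.8 0 0 0;0 0 -.8 0 0 0;0 0 -.8 0 0 .021;0 0 -.8 0 0 .021;0 0 -.8 0 0 .042;0 0 0 0 0 0' .38 30
cat >> h.py <<'E'
def lie(i,dz=0,gx=-8,gz=5,tilt=45):
    O=np.array([525.4,229.5,85])+i*80*YR
    t=np.radians(tilt);zt=np.sin(t)*XR+np.cos(t)*np.array([0,0,-1.])
    R=GR*Ro.from_rotvec([0,-t,0])
    return O+gx*XR+[0,0,gz+dz]+19*zt,R
def st():
    s=manip.read_state();print(np.round(s['joints'],4).tolist(),np.round(s['eef_pos'],1).tolist(),np.round(s['eef_rot'],4).tolist())
E
python3 -c "
from h import *
st();p,R=lie(1,120);print(p,delta(p))"
```

```text
clock: 18.25
eef_pos: [507.6, 3.0, 6.1]
eef_rot: [3.142, 0.0, 1.668]
wrist_force: [-4.6, 0.3, 10.2]
finger_gap: 37.9
finger_force: 30.0
clock: 19.62
eef_pos: [508.4, 2.9, 204.4]
eef_rot: [3.137, -0.0, 1.404]
wrist_force: [0.6, 0.0, -0.1]
finger_gap: 58.5
finger_force: 0.0
[-0.0663, 0.2052, 1.6421, 0.0, 1.2895, 0.1009] [508.4, 2.9, 204.4] [3.1368, -0.0005, 1.4036]
[603.40580962 210.93570084 196.56497116] (array([5.522, 1.476, 0.205]), array([0., 0., 0.]))
```

```bash
python3 -m creep '.69 .185 -.1 0 0 0;.69 .185 -.1 0 0 0;.69 .185 -.1 0 0 0;.69 .185 -.1 0 0 0;.69 .185 -.1 0 0 0;.69 .185 -.1 0 0 0;.69 .185 -.1 0 0 0;.69 .185 -.1 0 0 0;0 0 0 0 -.05 0;0 0 0 0 -.05 0;0 0 0 0 0 0'
python3 -c "
from h import *
st()"
python3 -m creep '0 0 0 0 -.05 0;0 0 0 0 -.05 0;0 0 0 0 -.05 0;0 0 0 0 0 0;0 0 0 0 0 0'
python3 -c "
from h import *
st();p,R=lie(1,40);print(p,delta(p,R))"
```

```text
clock: 21.0
eef_pos: [601.9, 212.5, 231.4]
eef_rot: [-3.138, 0.316, 1.41]
wrist_force: [-0.5, -0.9, -0.3]
finger_gap: 58.3
finger_force: 0.0
[0.3934, 0.6032, 1.0598, -0.2665, 1.6492, 0.557] [601.9, 212.5, 231.4] [-3.1383, 0.3162, 1.4096]
clock: 21.62
eef_pos: [602.8, 210.2, 233.9]
eef_rot: [3.141, 0.78, 1.404]
wrist_force: [-0.3, 0.0, 0.7]
finger_gap: 57.5
finger_force: 0.0
[0.5114, 0.81, 0.8655, -0.6292, 1.944, 0.5885] [602.8, 210.2, 233.9] [3.1415, 0.7804, 1.404]
[603.40580962 210.93570084 116.56497116] (array([2.079, 0.011, 2.071]), array([-0.0002, -0.0016, -0.0002]))
```

```bash
python3 - <<'E'
from h import *
c=np.load("top0.npz");P=cloud(c);Z=P[...,2]
for lo,hi,box in((60,300,(620,900,220,420)),(30,300,(300,900,330,500)),(40,300,(600,800,100,260))):
    m=(Z>lo)&(Z<hi)&(P[...,0]>box[0])&(P[...,0]<box[1])&(P[...,1]>box[2])&(P[...,1]<box[3])
    k,l,s,_=cv2.connectedComponentsWithStats(m.astype(np.uint8))
    for i in range(1,k):
        if s[i,4]>40: print(rect(P,l==i),P[l==i].min(0).round(),P[l==i].max(0).round())
E
```

```text
(array([890.7, 294.4]), array([ 16.4, 148.1]), 0.0, 841) [883. 220.  61.] [899. 369. 116.]
(array([823.8, 346.8]), array([99.6, 79.7]), 68.4, 927) [780. 298.  60.] [878. 382. 107.]
(array([635.8, 244. ]), array([47.6, 31.3]), 89.4, 143) [620. 220.  60.] [652. 268. 113.]
(array([887.6, 349.9]), array([37.8, 13.3]), 74.6, 213) [884. 330.  61.] [899. 369. 116.]
(array([828.8, 355.8]), array([98.1, 51.5]), 0.0, 867) [780. 330.  30.] [878. 382. 107.]
(array([624.6, 195.5]), array([128.8,  49.7]), 89.6, 960) [600. 131.  41.] [650. 260. 115.]
```

```bash
python3 - <<'E'
from h import *
for n in("top","scene"):
    c=np.load(n+"0.npz");P=cloud(c);Z=P[...,2];C=c["color"].astype(int)
    q=(P-[525.4,229.5,0]);a=q@XR;b=q@YR
    for i in(1,0,-1):
        m=(Z>106)&(Z<112)&(abs(b-80*i)<35)&(abs(a)<60)&(C.max(-1)>60)
        lab=m&(C.min(-1)>110)
        nk=(Z>92)&(Z<100)&(abs(b-80*i)<30)&(a>56)&(a<84)
        f=lambda v:np.round(np.percentile(v,[3,50,97]),1) if len(v) else 0
        print(n,i,"a",f(a[m]),"b",f(b[m]),"label",f(a[lab]),f(b[lab]),"neck b",f(b[nk]))
E
```

```text
top 1 a [-43.   -4.8  31.3] b [61.1 79.8 98.3] label [-28.9  -7.9  13.5] [66.2 79.9 93.5] neck b [70.  79.4 89.7]
top 0 a [-42.5  -5.2  31.4] b [-18.8  -0.2  18.2] label [-28.2  -8.2  13.6] [-13.8  -0.   13.7] neck b [-19.5 -18.9  19.6]
top -1 a [-42.1  -5.7  31.1] b [-98.3 -79.6 -61.7] label [-28.5  -7.1  13.8] [-93.8 -79.9 -66.4] neck b [-98.9 -66.1 -60.2]
scene 1 a [-40.2   0.6  37.5] b [59.8 79.4 99.5] label [-28.7  -5.8  16.4] [65.  79.5 94.6] neck b [70.2 79.2 90. ]
scene 0 a [-40.7  -0.4  38.3] b [-19.   -0.5  20.4] label [-40.8  -6.3  23. ] [-15.3   0.6  20.9] neck b [-25.4 -17.8 -16.5]
scene -1 a [-39.7   0.4  36.9] b [-99.7 -80.1 -59.4] label [-41.   -7.2  18.8] [-95.  -80.  -58.9] neck b [-98.1 -97.2 -95.9]
```

```bash
python3 -m creep '.5 .01 .5 0 0 0;.5 0 .5 0 0 0;.5 0 .5 0 0 0;.5 0 .5 0 0 0;.4 0 .4 0 0 0;.2 0 .2 0 0 0;.18 0 .17 0 0 0;0 0 0 0 0 0;0 0 0 0 0 0'
python3 -c "
from h import *
st();p,R=lie(1);print(p,delta(p,R))"
```

```text
clock: 22.75
eef_pos: [603.2, 211.3, 77.2]
eef_rot: [3.14, 0.785, 1.404]
wrist_force: [-0.2, -0.3, 0.7]
finger_gap: 58.5
finger_force: 0.0
[0.5135, 0.9535, 0.9825, -0.5911, 1.7331, 0.744] [603.2, 211.3, 77.2] [3.1403, 0.7846, 1.4037]
[603.40580962 210.93570084  76.56497116] (array([0.004, 0.007, 0.017]), array([ 0.0001, -0.0002, -0.0003]))
```

Close at 30 N, lift straight up, then turn 90° about tool y to invert the bottle.

```bash
python3 -m creep '0 0 0 0 0 0;0 0 0 0 0 0;0 0 0 0 0 0;0 0 0 0 0 0' 0.7 30; python3 -m creep '-.2 0 -.2 0 0 0;-.4 0 -.4 0 0 0;-.6 0 -.6 0 0 0;-.6 0 -.6 0 0 0;-.6 0 -.6 0 0 0;-.6 0 -.6 0 0 0;-.6 0 -.6 0 0 0;-.3 0 -.3 0 0 0;0 0 0 0 .05 0;0 0 0 0 .05 0;0 0 0 0 .05 0;0 0 0 0 .05 0;0 0 0 0 .05 0;0 0 0 0 .05 0;0 0 0 0 .05 0;0 0 0 0 .05 0;0 0 0 0 .05 0;0 0 0 0 .05 0;0 0 0 0 0 0'
python3 - <<'E'
from h import *
st()
for n in("scene","top"):
    c=manip.camera(n);cv2.imwrite(f"pics/{n}4.png",c["color"][...,::-1])
E
```

```text
clock: 23.25
eef_pos: [603.1, 211.3, 76.9]
eef_rot: [3.141, 0.785, 1.404]
wrist_force: [-0.4, 1.2, 4.2]
finger_gap: 46.0
finger_force: 30.0
clock: 25.62
eef_pos: [602.6, 209.7, 295.6]
eef_rot: [-3.137, -0.785, 1.4]
wrist_force: [0.2, 0.2, -1.2]
finger_gap: 46.2
finger_force: 30.0
[-0.0272, 0.3399, 1.4426, 0.806, 1.3246, -0.0507] [602.6, 209.7, 295.6] [-3.1374, -0.7845, 1.3996]
```

View pics/scene4.png

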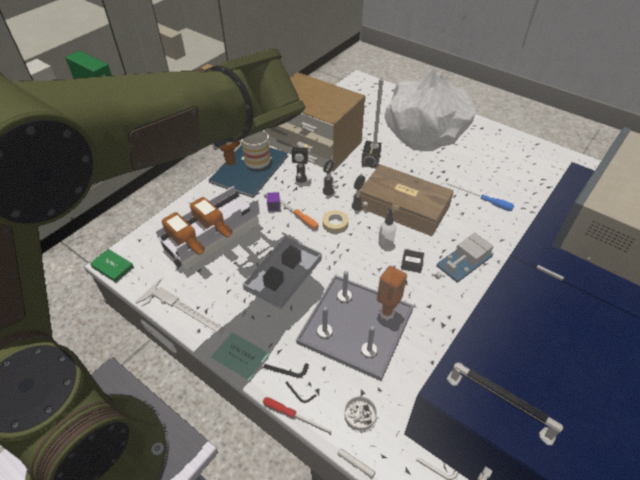

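The bottle is inverted in the gripper at (230,150). Both caps are in the tray at (290,257) and (272,278), and the other two bottles are still in place. Now I yaw the tool so it points away from the robot, then travel to peg_0.

```bash
python3 -m creep '0 0 0 -.0395 0 .0395;0 0 0 -.0395 0 .0395;0 0 0 -.0395 0 .0395;0 0 0 -.0395 0 .0395;0 0 0 -.0395 0 .0395;0 0 0 -.0395 0 .0395;0 0 0 -.0395 0 .0395;0 0 0 -.0395 0 .0395;0 0 0 0 0 0;0 0 0 0 0 0'
cat >> h.py <<'E'
PEG={0:(572.8,-156.8),2:(469.7,-176.5),3:(489.4,-279.6)}
def hang(k,tz,off=8.4):
    R=Ro.from_matrix(np.array([[1,0,1],[0,-2**.5,0],[1,0,-1]])/2**.5)
    return np.array([PEG[k][0]+off,PEG[k][1],tz]),R
E
python3 -c "
from h import *
st();p,R=hang(0,245);print(p,delta(p,R))"
```

```text
clock: 26.98
eef_pos: [600.6, 209.9, 291.6]
eef_rot: [3.132, -0.754, 0.234]
wrist_force: [0.2, -0.5, -1.8]
finger_gap: 45.8
finger_force: 30.0
[0.3028, 0.0701, 1.763, -0.1071, 0.5589, 1.7121] [600.6, 209.9, 291.6] [3.1321, -0.7539, 0.2337]
[ 581.2 -156.8  245. ] (array([-2.689,  8.815, -0.845]), array([-0.0488,  0.0097,  0.0535]))
```

```bash
python3 -m creep '-.11 .73 .07 0 0 0;-.11 .73 .07 0 0 0;-.11 .73 .07 0 0 0;-.11 .73 .07 0 0 0;-.11 .73 .07 0 0 0;-.11 .73 .07 0 0 0;-.11 .73 .07 0 0 0;-.11 .73 .07 0 0 0;-.11 .73 .07 0 0 0;-.11 .73 .07 0 0 0;-.11 .73 .07 0 0 0;-.11 .73 .07 0 0 0;0 0 0 -.025 .005 .027;0 0 0 -.024 .005 .026;0 0 0 0 0 0;0 0 0 0 0 0'
python3 -c "
from h import *
st();p,R=hang(0,215);print(p,delta(p,R))"
```

```text
clock: 28.98
eef_pos: [663.2, -136.6, 232.7]
eef_rot: [3.139, -0.786, 0.001]
wrist_force: [0.1, -0.7, -1.0]
finger_gap: 45.9
finger_force: 30.0
[-0.3555, 0.2209, 1.748, 0.5553, 0.4826, 0.8111] [663.2, -136.6, 232.7] [3.1394, -0.7858, 0.0008]
[ 581.2 -156.8  215. ] (array([-1.761,  0.507, -1.137]), array([ 0.0005, -0.0001,  0.0002]))
```

```bash
python3 -m creep '-.44 .127 -.284 0 0 0;-.44 .127 -.284 0 0 0;-.44 .127 -.284 0 0 0;-.44 .127 -.284 0 0 0;0 0 0 0 0 0;0 0 0 0 0 0'
python3 - <<'E'
from h import *
st();p,R=hang(0,215);print(p,delta(p,R))
out=[]
for n in("scene","top"):
    c=manip.camera(n);I=np.ascontiguousarray(c["color"][...,::-1])
    Ti=np.linalg.inv(c["T"]);K=c["camera_matrix"]
    np.savez(n+"5.npz",**c)
    def pr(P):
        q=Ti[:3,:3]@np.array(P)+Ti[:3,3];return (K@q)[:2]/q[2]
    u,v=pr([*PEG[0],110]).astype(int);print(n,u,v,"rim exp",pr([*PEG[0],132]),"tip",pr([*PEG[0],105.5]))
    h=60;out.append(cv2.resize(I[max(v-h,0):v+h,u-h:u+h],(390,390),interpolation=cv2.INTER_CUBIC))
cv2.imwrite("pics/c5.png",np.hstack(out))
E
```

```text
clock: 29.72
eef_pos: [581.7, -156.6, 215.2]
eef_rot: [3.14, -0.786, -0.002]
wrist_force: [-0.3, 0.0, -1.0]
finger_gap: 45.9
finger_force: 30.0
[-0.4671, 0.0872, 1.949, 0.7384, 0.4886, 0.5535] [581.7, -156.6, 215.2] [3.1401, -0.7862, -0.0023]
[ 581.2 -156.8  215. ] (array([-0.012,  0.004, -0.005]), array([ 0.001 , -0.0003, -0.0005]))
scene 345 270 rim exp [346.26945861 263.82929333] tip [345.7717284  271.51929411]
top 406 250 rim exp [408.07320901 249.03076603] tip [406.09847255 251.31040438]
```

View pics/c5.png

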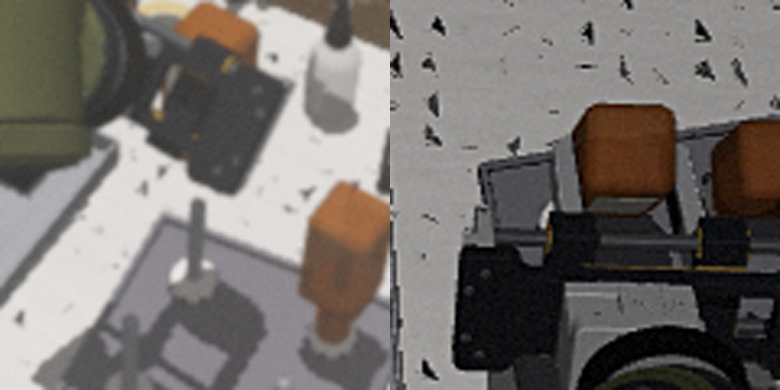

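The left view shows the gripper above peg_0 (195,250 in the crop), with the neck hidden behind it. The right view shows the bottle's base from above at (625,155). I'll measure the base centre in both clouds.

```bash
cat >> h.py <<'E'
def held(c,x,y):
    P=cloud(c);Z=P[...,2];C=c["color"].astype(int)
    m=np.isfinite(Z)&(C[...,0]>C[...,2]*1.35+5)&(abs(P[...,0]-x)<60)&(abs(P[...,1]-y)<50)&(Z>200)
    zt=np.percentile(Z[m],90) if m.sum()>20 else np.nan
    t=m&(abs(Z-zt)<6)
    f=lambda v:np.round(np.percentile(v,[2,50,98]),1)
    print("base z %.1f n%d"%(zt,t.sum()),"x",f(P[t][:,0]),"y",f(P[t][:,1]))
E
python3 - <<'E'
from h import *
for n in("scene","top"): held(np.load(n+"5.npz"),*PEG[0])
# same camera: dry bottle & pegs
for n in("scene","top"):
    c=np.load(n+"0.npz");P=cloud(c);Z=P[...,2]
    for k in PEG:
        for lo,hi in((50,75),(75,95),(100,108)):
            m=(Z>lo)&(Z<hi)&(np.hypot(P[...,0]-PEG[k][0],P[...,1]-PEG[k][1])<20)
            print(n,k,lo,m.sum(),np.nanmedian(P[m],0).round(1) if m.sum() else 0)
        m=(Z>17.5)&(Z<24)&(np.hypot(P[...,0]-PEG[k][0],P[...,1]-PEG[k][1])<26)
        print(n,k,"collar",m.sum(),rect(P,m),P[m].mean(0).round(1))
E
```

```text
base z 316.9 n31 x [516.5 523.7 532.3] y [-205.6 -201.6 -134.3]
base z 272.0 n693 x [552.3 572.7 593.6] y [-177.7 -156.4 -135.8]
scene 0 50 35 [ 569.  -159.9   61.9]
scene 0 75 25 [ 570.3 -159.9   86.9]
scene 0 100 16 [ 569.7 -158.9  105. ]
scene 0 collar 96 (array([ 570.7, -158.9]), array([30.3, 30.2]), 36.8, 96) [ 570.5 -159.    21.1]
scene 2 50 30 [ 466.  -180.3   62.9]
scene 2 75 27 [ 465.9 -180.3   85.4]
scene 2 100 23 [ 469.  -178.1  104.9]
scene 2 collar 121 (array([ 469., -178.]), array([33.3, 30.9]), 4.3, 121) [ 466.9 -179.2   21. ]
scene 3 50 35 [ 485.9 -282.1   60.9]
scene 3 75 30 [ 485.3 -282.4   87.1]
scene 3 100 22 [ 487.7 -281.6  105.1]
scene 3 collar 134 (array([ 488.9, -280.9]), array([31.2, 32.5]), 18.4, 134) [ 487.1 -282.1   21.2]
top 0 50 15 [ 568.3 -152.2   62.4]
top 0 75 10 [ 568.5 -152.3   83. ]
top 0 100 24 [ 571.4 -155.   104.7]
top 0 collar 142 (array([ 572. , -154.5]), array([33.8, 31.7]), 52.3, 142) [ 570.1 -154.    20.8]
top 2 50 13 [ 466.7 -171.2   60.5]
top 2 75 10 [ 467.1 -171.6   87.8]
top 2 100 25 [ 470.4 -175.2  104.7]
top 2 collar 139 (array([ 468.9, -175.2]), array([33.5, 31.1]), 21.7, 139) [ 468.8 -173.4   21. ]
top 3 50 17 [ 487.6 -274.7   61.3]
top 3 75 19 [ 487.6 -274.2   85.1]
top 3 100 20 [ 488.5 -277.2  104.3]
top 3 collar 147 (array([ 489.8, -278. ]), array([32.7, 32.6]), 40.8, 147) [ 488.8 -276.4   20.5]
```

```bash
sed -i 's/^PEG=.*/PEG={0:(572.3,-155.4),2:(469.5,-175.5),3:(489.3,-278.3)}/; s/off=8.4/off=8.6/' h.py; python3 -c "
from h import *
p,R=hang(0,215);print(p,delta(p,R))"
python3 -m creep '-.03 -.03 0 0 0 0;-.18 0 .18 0 0 0;-.18 0 .18 0 0 0;-.09 0 .09 0 0 0;-.09 0 .09 0 0 0;-.09 0 .09 0 0 0;-.09 0 .09 0 0 0;-.09 0 .09 0 0 0;-.09 0 .09 0 0 0;0 0 0 0 0 0'
python3 -c "
from h import *
p,R=hang(0,160);print(p,delta(p,R))"
```

```text
[ 580.9 -155.4  215. ] (array([-0.011, -0.021, -0.016]), array([ 0.0008, -0.0001, -0.0005]))
clock: 31.08
eef_pos: [580.0, -155.0, 162.3]
eef_rot: [3.142, -0.785, -0.004]
wrist_force: [0.2, 0.2, -1.1]
finger_gap: 46.3
finger_force: 30.0
[ 580.9 -155.4  160. ] (array([-0.025,  0.009,  0.057]), array([ 0.0009,  0.0002, -0.0009]))
```

```bash
python3 -m creep '-.1 0 .125 0 0 0;-.18 0 .18 0 0 0;-.18 0 .18 0 0 0;-.18 0 .18 0 0 0;-.18 0 .18 0 0 0;-.09 0 .09 0 0 0;-.04 0 .04 0 0 0;0 0 0 0 0 0;0 0 0 0 0 0'
```

```text
clock: 32.2
eef_pos: [581.0, -155.2, 108.7]
eef_rot: [3.141, -0.786, -0.003]
wrist_force: [-0.2, 0.4, 0.1]
finger_gap: 45.9
finger_force: 30.0
```

```bash
python3 -m creep '-.04 0 .04 0 0 0;-.04 0 .04 0 0 0;-.02 0 .02 0 0 0;0 0 0 0 0 0'; python3 -m creep '-.02 0 .02 0 0 0;-.02 0 .02 0 0 0;-.02 0 .02 0 0 0;0 0 0 0 0 0'
```

```text
clock: 32.7
eef_pos: [580.8, -155.1, 102.6]
eef_rot: [3.141, -0.785, -0.004]
wrist_force: [1.2, 0.8, -0.9]
finger_gap: 45.6
finger_force: 30.0
clock: 33.2
eef_pos: [580.8, -155.1, 99.2]
eef_rot: [3.141, -0.785, -0.004]
wrist_force: [-0.0, -0.4, -1.3]
finger_gap: 45.7
finger_force: 30.0
```

```bash
python3 -m creep '-.02 0 .02 0 0 0;-.01 0 .01 0 0 0;0 0 0 0 0 0'; python3 -m creep '-.01 0 .01 0 0 0;-.01 0 .01 0 0 0;0 0 0 0 0 0';python3 - <<'E'
from h import *
c=manip.camera("top");P=cloud(c);Z=P[...,2];C=c["color"].astype(int)
m=(C[...,0]>C[...,2]*1.35+5)&(abs(P[...,0]-573)<40)&(abs(P[...,1]+155)<30)&(Z>130)
print(m.sum(),np.nanpercentile(Z[m],[20,50,80]).round(1))
E
```

```text
clock: 33.58
eef_pos: [581.3, -155.3, 98.7]
eef_rot: [3.14, -0.787, -0.003]
wrist_force: [-6.2, 1.3, 9.0]
finger_gap: 45.8
finger_force: 30.0
clock: 33.95
eef_pos: [581.8, -155.4, 98.6]
eef_rot: [3.14, -0.789, -0.003]
wrist_force: [-8.4, 3.2, 16.4]
finger_gap: 46.1
finger_force: 30.0
647 [149.9 152.6 154.4]
```

Contact at about 12 N with the base at z≈152.6 means it is seated. Now I release and back out along the tool axis.

```bash
python3 -m creep '.015 0 -.015 0 0 0;0 0 0 0 0 0;0 0 0 0 0 0;0 0 0 0 0 0' .38 30;  python3 -m creep '0 0 -.15 0 0 0;0 0 -.4 0 0 0;0 0 -.6 0 0 0;0 0 -.8 0 0 0;0 0 -.8 0 0 0;0 0 -.8 0 0 0;0 0 -.8 0 0 0;0 0 0 0 0 0'
python3 - <<'E'
from h import *
st()
for n in("scene","top"):
    c=manip.camera(n);P=cloud(c);Z=P[...,2];C=c["color"].astype(int)
    m=(Z>149)&(Z<157)&(C[...,0]>C[...,2]*1.3+5)&(abs(P[...,0]-573)<45)&(abs(P[...,1]+155)<45)
    print(n,m.sum(),rect(P,m) if m.sum()>3 else 0,np.nanmedian(Z[m]))
p,R=lie(0,170);print(p,delta(p,R))
E
```

```text
clock: 34.5
eef_pos: [580.8, -155.1, 97.2]
eef_rot: [3.141, -0.785, -0.004]
wrist_force: [-0.5, -0.1, 0.4]
finger_gap: 58.2
finger_force: 0.0
clock: 35.5
eef_pos: [457.4, -155.1, 222.2]
eef_rot: [3.138, -0.788, -0.002]
wrist_force: [-0.1, 1.0, 0.0]
finger_gap: 58.2
finger_force: 0.0
[-0.644, -0.2022, 2.203, 0.8072, 0.6225, 0.383] [457.4, -155.1, 222.2] [3.1376, -0.7881, -0.0023]
scene 307 (array([ 570.1, -159.2]), array([43.1, 45.8]), 89.9, 307) 153.98569247916055
top 537 (array([ 571.9, -156. ]), array([44.5, 44.1]), 0.9, 537) 153.05376283343105
[524.5029615  224.13950931 246.56497116] (array([ 1.618, -9.478,  0.679]), array([ 3.000e-04, -4.077e-01, -4.904e-01]))
```

```bash
python3 -m creep '0 0 0 0 -.05 0;0 0 0 0 -.05 0;0 0 0 0 -.05 0;0 0 0 0 -.05 0;0 0 0 0 -.05 0;.14 -.79 -.05 0 0 0;.14 -.79 -.05 0 0 0;.14 -.79 -.05 0 0 0;.14 -.79 -.05 0 0 0;.14 -.79 -.05 0 0 0;.14 -.79 -.05 0 0 0;.14 -.79 -.05 0 0 0;.14 -.79 -.05 0 0 0;.14 -.79 -.05 0 0 0;.14 -.79 -.05 0 0 0;.14 -.79 -.05 0 0 0;.14 -.79 -.05 0 0 0;0 0 0 0 0 0'
python3 -m creep '0 0 0 0 0 -.0559;0 0 0 0 0 -.0559;0 0 0 0 0 -.0559;0 0 0 0 0 -.0559;0 0 0 0 0 -.0559;0 0 0 0 0 -.0559;0 0 0 0 0 -.0559;0 0 0 0 0 -.0559;0 0 0 0 -.05 0;0 0 0 0 -.05 0;0 0 0 0 -.05 0;0 0 0 0 -.05 0;0 0 0 0 -.05 0;0 0 0 0 0 0;0 0 0 0 0 0'
python3 -c "
from h import *
st();p,R=lie(0,100);print(p,delta(p,R))"
```

```text
clock: 37.85
eef_pos: [525.3, 227.4, 243.8]
eef_rot: [-3.14, -0.012, 0.002]
wrist_force: [1.3, -0.1, 0.5]
finger_gap: 58.3
finger_force: 0.0
clock: 39.72
eef_pos: [525.6, 224.9, 245.7]
eef_rot: [3.123, 0.778, 1.39]
wrist_force: [0.3, 0.1, 0.2]
finger_gap: 58.4
finger_force: 0.0
[0.5865, 0.6516, 1.0983, -0.5833, 1.9164, 0.7075] [525.6, 224.9, 245.7] [3.1227, 0.7777, 1.3904]
[524.5029615  224.13950931 176.56497116] (array([ 1.197, -0.048,  1.247]), array([ 0.0027, -0.0024, -0.0033]))
```

```bash
python3 -m creep '.6 -.02 .6 .0027 -.0024 -.0033;.6 -.02 .65 0 0 0;.5 0 .5 0 0 0;.5 0 .5 0 0 0;0 0 0 0 0 0;0 0 0 0 0 0'
python3 -c "
from h import *
p,R=lie(0);print(p,delta(p,R))"
```

```text
clock: 40.48
eef_pos: [524.7, 223.8, 121.8]
eef_rot: [3.138, 0.786, 1.402]
wrist_force: [0.6, 0.5, 0.1]
finger_gap: 58.4
finger_force: 0.0
[524.5029615  224.13950931  76.56497116] (array([ 0.806, -0.009,  0.794]), array([ 0.0004,  0.0002, -0.0007]))
```

```bash
python3 -m creep '.3 -.01 .3 0 0 0;.3 0 .3 0 0 0;.2 0 .2 0 0 0;0 0 0 0 0 0;0 0 0 0 0 0'; python3 -m creep '0 0 0 0 0 0;0 0 0 0 0 0;0 0 0 0 0 0;0 0 0 0 0 0' 0.7 30; python3 -m creep '-.2 0 -.2 0 0 0;-.4 0 -.4 0 0 0;-.6 0 -.6 0 0 0;-.6 0 -.6 0 0 0;-.6 0 -.6 0 0 0;-.6 0 -.6 0 0 0;-.6 0 -.6 0 0 0;-.3 0 -.3 0 0 0;0 0 0 0 .05 0;0 0 0 0 .05 0;0 0 0 0 .05 0;0 0 0 0 .05 0;0 0 0 0 .05 0;0 0 0 0 .05 0;0 0 0 0 .05 0;0 0 0 0 .05 0;0 0 0 0 .05 0;0 0 0 0 .05 0;0 0 0 0 0 0'
python3 -c "
from h import *
st();p,R=hang(2,215);d,r=delta(p,R);print(d,r)"
```

```text
clock: 41.1
eef_pos: [523.8, 223.9, 75.0]
eef_rot: [3.14, 0.789, 1.404]
wrist_force: [-0.1, 0.3, 0.9]
finger_gap: 58.0
finger_force: 0.0
clock: 41.6
eef_pos: [523.8, 223.9, 75.2]
eef_rot: [3.14, 0.789, 1.404]
wrist_force: [0.8, 1.5, 4.4]
finger_gap: 45.6
finger_force: 30.0
clock: 43.98
eef_pos: [523.3, 223.2, 294.1]
eef_rot: [-3.138, -0.781, 1.401]
wrist_force: [0.3, 0.3, -1.0]
finger_gap: 45.8
finger_force: 30.0
[-0.0026, 0.1645, 1.6634, 0.8124, 1.2756, -0.0675] [523.3, 223.2, 294.1] [-3.1384, -0.7808, 1.4009]
[-8.506  0.554 -5.646] [-0.3155  0.0017  0.3161]
```

```bash
python3 -m creep '-.51 .04 -.5 0 0 0;-.51 .04 -.5 0 0 0;-.51 .04 -.5 0 0 0;-.51 .04 -.5 0 0 0;-.51 .04 -.5 0 0 0;-.51 .04 -.5 0 0 0;-.51 .04 -.5 0 0 0;0 0 0 -.0395 0 .0395;0 0 0 -.0395 0 .0395;0 0 0 -.0395 0 .0395;0 0 0 -.0395 0 .0395;0 0 0 -.0395 0 .0395;0 0 0 -.0395 0 .0395;0 0 0 -.0395 0 .0395;0 0 0 -.0395 0 .0395;0 0 0 0 0 0;0 0 0 0 0 0'
python3 -c "
from h import *
st();p,R=hang(2,245);d,r=delta(p,R);print(d,r)"
```

```text
clock: 46.1
eef_pos: [500.2, 24.6, 290.9]
eef_rot: [3.132, -0.765, 0.125]
wrist_force: [-0.1, -0.6, -1.4]
finger_gap: 45.9
finger_force: 30.0
[-0.1044, -0.2719, 2.0772, 0.2652, 0.5993, 1.1835] [500.2, 24.6, 290.9] [3.1316, -0.7651, 0.1251]
[-1.64   4.894  0.063] [-0.0247  0.0063  0.0285]
```

```bash
python3 -m creep '-.234 .7 .01 0 0 0;-.234 .7 .01 0 0 0;-.234 .7 .01 0 0 0;-.234 .7 .01 0 0 0;-.234 .7 .01 0 0 0;-.234 .7 .01 0 0 0;-.234 .7 .01 0 0 0;0 0 0 -.0247 .0063 .0285;0 0 0 0 0 0;0 0 0 0 0 0'
python3 -c "
from h import *
st();p,R=hang(2,215);d,r=delta(p,R);print(d,r)
held(manip.camera('top'),*PEG[2])"
```

```text
clock: 47.35
eef_pos: [477.5, -175.9, 244.4]
eef_rot: [-3.141, -0.785, -0.001]
wrist_force: [0.5, 0.4, -0.5]
finger_gap: 46.0
finger_force: 30.0
[-0.6603, -0.157, 2.1088, 0.7679, 0.6738, 0.4232] [477.5, -175.9, 244.4] [-3.1408, -0.7852, -0.0014]
[-0.509 -0.01   0.531] [ 0.0001  0.0001 -0.0003]
base z 300.8 n786 x [446.5 467.1 488. ] y [-197.1 -175.8 -155.8]
```

```bash
python3 -m creep '-.165 -.01 .235 0 0 0;-.18 0 .18 0 0 0;-.18 0 .18 0 0 0;-.18 0 .18 0 0 0;-.13 0 .13 0 0 0;0 0 0 0 0 0;-.09 0 .09 0 0 0;-.09 0 .09 0 0 0;-.09 0 .09 0 0 0;-.09 0 .09 0 0 0;-.09 0 .09 0 0 0;-.09 0 .09 0 0 0;0 0 0 0 0 0'
python3 -c "
from h import *
p,R=hang(2,110,10);d,r=delta(p,R);print(d,r)"
```

```text
clock: 49.02
eef_pos: [479.1, -175.3, 163.7]
eef_rot: [-3.138, -0.784, -0.007]
wrist_force: [-0.5, -0.2, -1.4]
finger_gap: 45.9
finger_force: 30.0
[-0.941  0.007  0.958] [ 0.0005  0.0004 -0.0015]
```

```bash
python3 -m creep '-.18 0 .19 0 0 0;-.18 0 .18 0 0 0;-.18 0 .18 0 0 0;-.18 0 .18 0 0 0;-.09 0 .09 0 0 0;-.09 0 .09 0 0 0;-.04 0 .04 0 0 0;0 0 0 0 0 0;0 0 0 0 0 0'; python3 -m creep '-.04 0 .04 0 0 0;-.04 0 .04 0 0 0;-.02 0 .02 0 0 0;0 0 0 0 0 0'
```

```text
clock: 50.15
eef_pos: [479.5, -175.4, 110.9]
eef_rot: [-3.139, -0.785, -0.006]
wrist_force: [0.2, -0.5, -0.4]
finger_gap: 45.4
finger_force: 30.0
clock: 50.65
eef_pos: [479.4, -175.3, 104.9]
eef_rot: [-3.139, -0.784, -0.007]
wrist_force: [-1.0, -0.2, -2.1]
finger_gap: 45.4
finger_force: 30.0
```

```bash
python3 -m creep '-.03 0 .03 0 0 0;-.03 0 .03 0 0 0;-.02 0 .02 0 0 0;0 0 0 0 0 0'; python3 -m creep '-.015 0 .015 0 0 0;-.01 0 .01 0 0 0;0 0 0 0 0 0'
```

```text
clock: 51.15
eef_pos: [479.4, -175.3, 100.4]
eef_rot: [-3.139, -0.785, -0.006]
wrist_force: [0.3, 0.4, -1.0]
finger_gap: 45.8
finger_force: 30.0
clock: 51.52
eef_pos: [479.6, -175.3, 99.3]
eef_rot: [-3.139, -0.785, -0.006]
wrist_force: [-0.2, -0.1, 1.2]
finger_gap: 46.1
finger_force: 30.0
```

```bash
python3 -m creep '-.01 0 .01 0 0 0;-.01 0 .01 0 0 0;0 0 0 0 0 0'; python3 -m creep '.01 0 -.01 0 0 0;0 0 0 0 0 0;0 0 0 0 0 0;0 0 0 0 0 0' .38 30;  python3 -m creep '0 0 -.15 0 0 0;0 0 -.4 0 0 0;0 0 -.6 0 0 0;0 0 -.8 0 0 0;0 0 -.8 0 0 0;0 0 -.8 0 0 0;0 0 -.8 0 0 0;0 0 0 0 0 0'
python3 - <<'E'
from h import *
st()
for n in("scene","top"):
    c=manip.camera(n);P=cloud(c);Z=P[...,2];C=c["color"].astype(int)
    m=(Z>149)&(Z<157)&(C[...,0]>C[...,2]*1.3+5)&(abs(P[...,0]-470)<45)&(abs(P[...,1]+175)<45)
    print(n,m.sum(),rect(P,m) if m.sum()>3 else 0,np.nanmedian(Z[m]))
E
```

```text
clock: 51.9
eef_pos: [480.1, -175.5, 99.2]
eef_rot: [-3.14, -0.787, -0.006]
wrist_force: [-7.1, 2.3, 15.4]
finger_gap: 46.0
finger_force: 30.0
clock: 52.4
eef_pos: [479.4, -175.3, 98.5]
eef_rot: [-3.139, -0.785, -0.006]
wrist_force: [-0.0, -0.9, 0.4]
finger_gap: 58.3
finger_force: 0.0
clock: 53.4
eef_pos: [356.0, -175.8, 223.1]
eef_rot: [3.139, -0.787, -0.005]
wrist_force: [-0.3, -0.8, -0.0]
finger_gap: 58.5
finger_force: 0.0
[-0.9678, -0.4054, 2.3383, 0.8429, 0.889, 0.1639] [356.0, -175.8, 223.1] [3.1394, -0.7865, -0.0053]
scene 376 (array([ 467.8, -178.9]), array([43.6, 44.1]), 1.8, 376) 153.7893926800017
top 576 (array([ 469.6, -175.4]), array([43.2, 45.5]), 89.7, 576) 153.27872128112028
```

```bash
python3 -m creep '0 0 0 0 -.05 0;0 0 0 0 -.05 0;0 0 0 0 -.05 0;0 0 0 0 -.05 0;0 0 0 0 -.05 0;.16 -.735 -.05 0 0 0;.16 -.735 -.05 0 0 0;.16 -.735 -.05 0 0 0;.16 -.735 -.05 0 0 0;.16 -.735 -.05 0 0 0;.16 -.735 -.05 0 0 0;.16 -.735 -.05 0 0 0;.16 -.735 -.05 0 0 0;.16 -.735 -.05 0 0 0;.16 -.735 -.05 0 0 0;.16 -.735 -.05 0 0 0;.16 -.735 -.05 0 0 0;.16 -.735 -.05 0 0 0;.16 -.735 -.05 0 0 0;0 0 0 0 0 0'
python3 -m creep '0 0 0 0 0 -.0559;0 0 0 0 0 -.0559;0 0 0 0 0 -.0559;0 0 0 0 0 -.0559;0 0 0 0 0 -.0559;0 0 0 0 0 -.0559;0 0 0 0 0 -.0559;0 0 0 0 0 -.0559;0 0 0 0 -.05 0;0 0 0 0 -.05 0;0 0 0 0 -.05 0;0 0 0 0 -.05 0;0 0 0 0 -.05 0;0 0 0 0 0 0;0 0 0 0 0 0'
python3 -c "
from h import *
st();p,R=lie(-1,70);print(p,delta(p,R))"
```

```text
clock: 56.0
eef_pos: [447.7, 238.3, 248.3]
eef_rot: [-3.14, 0.003, -0.001]
wrist_force: [0.5, -0.1, -0.8]
finger_gap: 58.5
finger_force: 0.0
clock: 57.88
eef_pos: [448.1, 236.0, 250.2]
eef_rot: [-3.14, 0.78, 1.402]
wrist_force: [0.7, -0.3, -0.1]
finger_gap: 58.0
finger_force: 0.0
[0.6652, 0.5292, 1.2786, -0.5249, 1.9186, 0.8037] [448.1, 236.0, 250.2] [-3.1395, 0.7801, 1.4021]
[445.60011338 237.34331778 146.56497116] (array([ 1.839, -0.063,  1.825]), array([-0.0013, -0.0017, -0.0007]))
```

```bash
python3 -m creep '.46 -.06 .46 -.0013 -.0017 -.0007;.46 0 .46 0 0 0;.46 0 .46 0 0 0;.46 0 .45 0 0 0;0 0 0 0 0 0;0 0 0 0 0 0'
python3 -c "
from h import *
p,R=lie(-1);print(p,delta(p,R))"
```

```text
clock: 58.62
eef_pos: [446.1, 236.6, 148.1]
eef_rot: [3.139, 0.786, 1.403]
wrist_force: [0.4, -0.4, 0.4]
finger_gap: 58.4
finger_force: 0.0
[445.60011338 237.34331778  76.56497116] (array([ 1.277, -0.018,  1.253]), array([ 0.0003,  0.0003, -0.0006]))
```

```bash
python3 -m creep '.4 -.015 .4 0 0 0;.4 0 .4 0 0 0;.3 0 .3 0 0 0;.16 0 .15 0 0 0;0 0 0 0 0 0;0 0 0 0 0 0'; python3 -m creep '0 0 0 0 0 0;0 0 0 0 0 0;0 0 0 0 0 0;0 0 0 0 0 0' 0.7 30; python3 -m creep '-.2 0 -.2 0 0 0;-.4 0 -.4 0 0 0;-.6 0 -.6 0 0 0;-.6 0 -.6 0 0 0;-.6 0 -.6 0 0 0;-.6 0 -.6 0 0 0;-.6 0 -.6 0 0 0;-.3 0 -.3 0 0 0;0 0 0 0 .05 0;0 0 0 0 .05 0;0 0 0 0 .05 0;0 0 0 0 .05 0;0 0 0 0 .05 0;0 0 0 0 .05 0;0 0 0 0 .05 0;0 0 0 0 .05 0;0 0 0 0 .05 0;0 0 0 0 .05 0;0 0 0 0 0 0'
python3 -c "
from h import *
st();p,R=hang(3,290);d,r=delta(p,R);print(d,r)"
```

```text
clock: 59.38
eef_pos: [445.3, 237.0, 76.1]
eef_rot: [3.14, 0.788, 1.404]
wrist_force: [-0.4, 0.3, -0.3]
finger_gap: 58.2
finger_force: 0.0
clock: 59.88
eef_pos: [445.2, 236.9, 76.0]
eef_rot: [3.14, 0.789, 1.404]
wrist_force: [0.1, 0.7, 5.6]
finger_gap: 46.0
finger_force: 30.0
clock: 62.25
eef_pos: [444.7, 236.3, 295.0]
eef_rot: [-3.138, -0.781, 1.401]
wrist_force: [-0.1, 0.0, -1.4]
finger_gap: 45.7
finger_force: 30.0
[0.0287, -0.0146, 1.8536, 0.8163, 1.2457, -0.054] [444.7, 236.3, 295.0] [-3.1385, -0.7806, 1.4006]
[-8.938  3.463 -8.685] [-0.3154  0.0018  0.3161]
```

```bash
python3 - <<'E'
from h import *
for n in("top","scene"):
    c=np.load(n+"0.npz");P=cloud(c);Z=P[...,2]
    for x in range(300,640,40):
        m=(abs(P[...,0]-x)<20)&(P[...,1]<-300)&(P[...,1]>-600)&(Z>60)
        if m.any(): print(n,x,m.sum(),"ymax",np.percentile(P[m][:,1],99).round(0),"z",np.percentile(Z[m],[5,50,95]).round(0))
E
```

```text
top 340 63 ymax -570.0 z [89. 94. 98.]
top 380 1641 ymax -430.0 z [ 86. 205. 209.]
top 420 2220 ymax -430.0 z [ 84. 206. 250.]
top 460 2210 ymax -430.0 z [ 87. 206. 209.]
top 500 2216 ymax -430.0 z [ 85. 206. 209.]
top 540 2185 ymax -430.0 z [ 88. 206. 209.]
top 580 2194 ymax -430.0 z [ 87. 205. 209.]
top 620 2179 ymax -430.0 z [ 88. 205. 209.]
scene 340 43 ymax -571.0 z [ 99. 125. 128.]
scene 380 6068 ymax -435.0 z [ 75. 176. 208.]
scene 420 3621 ymax -436.0 z [205. 208. 252.]
scene 460 1381 ymax -434.0 z [205. 207. 209.]
scene 500 2232 ymax -435.0 z [205. 207. 209.]
scene 540 2040 ymax -435.0 z [205. 207. 209.]
scene 580 1915 ymax -435.0 z [205. 207. 209.]
scene 620 1776 ymax -435.0 z [205. 207. 209.]
```

```bash
cat >> h.py <<'E'
def hang3(tz,off=9.3,az=10):
    R=Ro.from_euler("z",az,degrees=True)*hang(3,0)[1];h=Ro.from_euler("z",az,degrees=True).apply([off,0,0])
    return np.array([*PEG[3],tz])+h,R
E
python3 -m creep '-.5 .2 -.5 0 0 0;-.55 .2 -.55 0 0 0;-.55 .2 -.55 0 0 0;-.55 .2 -.55 0 0 0;-.55 .2 -.55 0 0 0;-.55 .2 -.55 0 0 0;-.55 .2 -.55 0 0 0;-.55 .2 -.55 0 0 0;0 0 0 -.0395 0 .0395;0 0 0 -.0395 0 .0395;0 0 0 -.0395 0 .0395;0 0 0 -.0395 0 .0395;0 0 0 -.0395 0 .0395;0 0 0 -.0395 0 .0395;0 0 0 -.0395 0 .0395;0 0 0 0 0 0;0 0 0 0 0 0'
python3 -c "
from h import *
st();p,R=hang3(285);d,r=delta(p,R);print(d,r)"
```

```text
clock: 64.38
eef_pos: [467.5, -15.5, 296.8]
eef_rot: [3.133, -0.779, 0.211]
wrist_force: [-0.0, 0.1, -0.9]
finger_gap: 45.7
finger_force: 30.0
[-0.3153, -0.3524, 2.1257, 0.5428, 0.7343, 0.759] [467.5, -15.5, 296.8] [3.1334, -0.7794, 0.2111]
[-0.642  6.548 -0.167] [-0.0056  0.0019  0.0083]
```

```bash
python3 -m creep '-.071 .728 -.019 0 0 0;-.071 .728 -.019 0 0 0;-.071 .728 -.019 0 0 0;-.071 .728 -.019 0 0 0;-.071 .728 -.019 0 0 0;-.071 .728 -.019 0 0 0;-.071 .728 -.019 0 0 0;-.071 .728 -.019 0 0 0;-.071 .728 -.019 0 0 0;0 0 0 -.0056 .0019 .0083;-.35 0 .35 0 0 0;-.35 0 .35 0 0 0;0 0 0 0 0 0;0 0 0 0 0 0'
python3 -c "
from h import *
st();p,R=hang3(245);d,r=delta(p,R);print(p,d,r)
held(manip.camera('top'),*PEG[3])
c=manip.camera('scene');cv2.imwrite('pics/scene6.png',c['color'][...,::-1])"
```

```text
clock: 66.12
eef_pos: [497.1, -277.3, 245.4]
eef_rot: [-3.14, -0.787, 0.168]
wrist_force: [-0.3, 0.5, -1.2]
finger_gap: 45.8
finger_force: 30.0
[-0.872, 0.0872, 1.8718, 0.8673, 0.9308, 0.0783] [497.1, -277.3, 245.4] [-3.1396, -0.7866, 0.1685]
[ 498.4587121  -276.68507195  245.        ] [ 0.019 -0.01   0.034] [ 0.0007 -0.0004 -0.0014]
base z 301.9 n784 x [466.7 487.1 508.7] y [-299.7 -278.4 -257.4]
```

View pics/scene6.png

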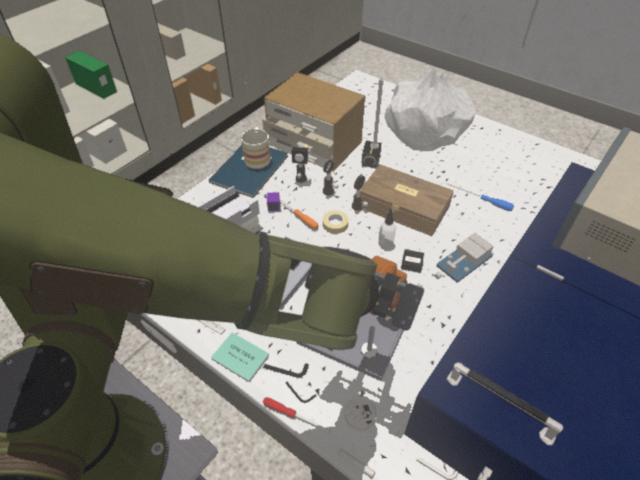

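The view shows the bottle held above the last free peg. The wrist is at about (340,310), on the near side and clear of the instrument. I'll lower it now.

```bash
python3 -m creep '-.16 -.01 .21 0 0 0;-.18 0 .18 0 0 0;-.18 0 .18 0 0 0;-.18 0 .18 0 0 0;-.13 0 .13 0 0 0;0 0 0 0 0 0;-.09 0 .09 0 0 0;-.09 0 .09 0 0 0;-.09 0 .09 0 0 0;-.09 0 .09 0 0 0;-.09 0 .09 0 0 0;-.09 0 .09 0 0 0;0 0 0 0 0 0'
python3 -c "
from h import *
p,R=hang3(110);d,r=delta(p,R);print(p,d,r)"
```

```text
clock: 67.85
eef_pos: [498.2, -276.4, 165.2]
eef_rot: [-3.138, -0.786, 0.166]
wrist_force: [-0.8, -0.2, -0.6]
finger_gap: 45.6
finger_force: 30.0
[ 498.4587121  -276.68507195  110.        ] [-0.971  0.013  0.979] [ 0.0005 -0.     -0.0018]
```

```bash
python3 -m creep '-.18 0.01 .18 0 0 0;-.18 0 .18 0 0 0;-.18 0 .18 0 0 0;-.18 0 .18 0 0 0;-.12 0 .12 0 0 0;-.09 0 .09 0 0 0;-.04 0 .04 0 0 0;0 0 0 0 0 0;0 0 0 0 0 0'; python3 -m creep '-.04 0 .04 0 0 0;-.04 0 .04 0 0 0;-.03 0 .03 0 0 0;0 0 0 0 0 0'
```

```text
clock: 68.97
eef_pos: [498.4, -276.8, 111.0]
eef_rot: [-3.139, -0.786, 0.167]
wrist_force: [-0.2, 0.6, -1.2]
finger_gap: 45.7
finger_force: 30.0
clock: 69.47
eef_pos: [498.3, -276.7, 104.3]
eef_rot: [-3.138, -0.786, 0.167]
wrist_force: [-1.1, -0.3, -0.1]
finger_gap: 46.1
finger_force: 30.0
```

```bash
python3 -m creep '-.03 0 .03 0 0 0;-.03 0 .03 0 0 0;-.02 0 .02 0 0 0;0 0 0 0 0 0'; python3 -m creep '-.015 0 .015 0 0 0;-.015 0 .015 0 0 0;0 0 0 0 0 0'
```

```text
clock: 69.97
eef_pos: [498.3, -276.6, 99.9]
eef_rot: [-3.138, -0.786, 0.167]
wrist_force: [0.3, -0.3, -1.5]
finger_gap: 45.9
finger_force: 30.0
clock: 70.35
eef_pos: [498.7, -276.9, 99.3]
eef_rot: [-3.139, -0.787, 0.168]
wrist_force: [-5.2, 1.4, 9.7]
finger_gap: 45.7
finger_force: 30.0
```

Seated, with about 10 N of contact. I release, back out, and move clear.

```bash
python3 -m creep '.005 0 -.005 0 0 0;0 0 0 0 0 0;0 0 0 0 0 0;0 0 0 0 0 0' .38 30;  python3 -m creep '0 0 -.15 0 0 0;0 0 -.4 0 0 0;0 0 -.6 0 0 0;0 0 -.8 0 0 0;0 0 -.8 0 0 0;0 0 -.8 0 0 0;0 0 -.8 0 0 0;.5 0 -.5 0 0 0;.5 0 -.5 0 0 0;.5 0 -.5 0 0 0;0 0 0 0 -.05 0;0 0 0 0 -.05 0;0 0 0 0 -.05 0;0 0 0 0 -.05 0;0 -.7 0 0 0 0;0 -.7 0 0 0 0;0 -.7 0 0 0 0;0 -.7 0 0 0 0;0 -.7 0 0 0 0;0 0 0 0 0 0'
python3 - <<'E'
from h import *
st()
for n in("scene","top"):
    c=manip.camera(n);P=cloud(c);Z=P[...,2];C=c["color"].astype(int)
    cv2.imwrite(f"pics/{n}7.png",c["color"][...,::-1])
    for k in PEG:
        m=(Z>149)&(Z<157)&(C[...,0]>C[...,2]*1.3+5)&(abs(P[...,0]-PEG[k][0])<45)&(abs(P[...,1]-PEG[k][1])<45)
        print(n,k,m.sum(),rect(P,m) if m.sum()>3 else 0,np.nanmedian(Z[m]))
    print(tray(n)[0])
E
```

```text
clock: 70.85
eef_pos: [498.3, -276.7, 98.5]
eef_rot: [-3.138, -0.786, 0.167]
wrist_force: [-0.3, 0.0, 0.2]
finger_gap: 58.4
finger_force: 0.0
clock: 73.35
eef_pos: [352.6, -159.3, 307.6]
eef_rot: [-3.141, -0.158, 0.169]
wrist_force: [-0.0, 0.3, -0.0]
finger_gap: 58.4
finger_force: 0.0
[-0.5964, -0.2254, 1.8386, 0.1112, 1.4153, 0.794] [352.6, -159.3, 307.6] [-3.141, -0.1582, 0.1693]
scene 0 313 (array([ 570.2, -158.8]), array([44., 41.]), 88.3, 313) 153.96208131192213
scene 2 376 (array([ 468.6, -179. ]), array([42.8, 44. ]), 2.7, 376) 154.02640890853968
scene 3 437 (array([ 489. , -280.9]), array([44.7, 45.4]), 10.3, 437) 153.94887155814922
(array([476.4,  -1.2]), array([ 44.5, 111.6]), 6.5, 201)
top 0 546 (array([ 571.8, -155.8]), array([44.4, 44. ]), 0.4, 546) 153.35160246531473
top 2 566 (array([ 469.7, -174.7]), array([44.5, 45. ]), 89.0, 566) 153.18702792824098
top 3 562 (array([ 489.3, -277.7]), array([44.4, 45.2]), 11.1, 562) 153.2228301207665
(array([546.9,   8. ]), array([180.1, 110. ]), 5.4, 325)
```

View pics/scene7.png

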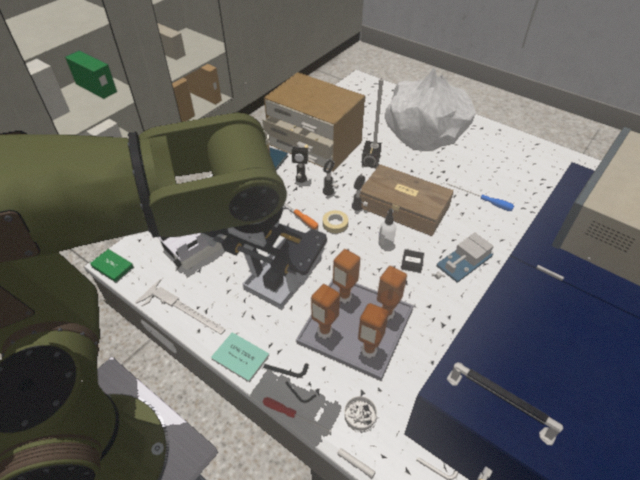

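View pics/top7.png

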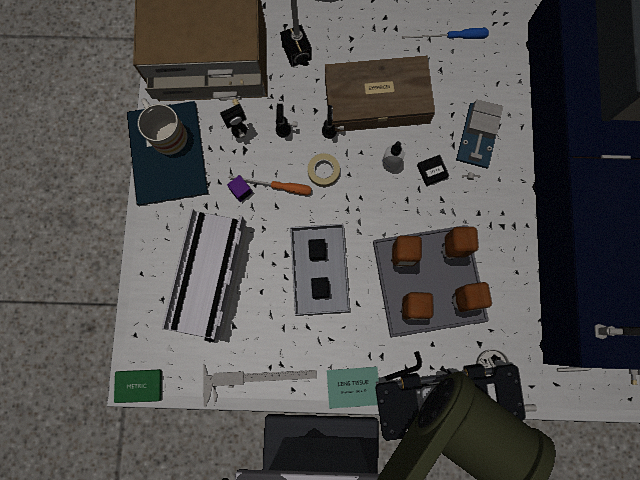

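Four bottles hang level on the rack, at (407,250), (461,241), (417,305) and (472,298) in the top view. Both caps are in the tray at (317,249) and (320,288), the rocker is empty, and the arm is clear. Handing in.

```bash
python3 -c "
from cell import manip
print(manip.sign_off())"
```

```text
the job is handed in; nothing more can be done
None
```

The job is handed in: both caps are in the steel tray, all three rocker bottles hang upside down seated on pegs 0, 2 and 3, and the bottle already on peg_1 and the other bench items were left alone.

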